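# Close up the tester's weight case

## Robot

A 6-joint arm with a two-finger parallel gripper is mounted at the origin on the work surface. World frame = base frame: x ahead of the robot, y to its left, z up, the work surface at z = 0. Lengths are in m, angles in degrees, forces in N, time in s.
With the tool pointing down it reaches from about 0.3 to 1 m from the base axis. Payload 5.1 kg.
Tool frame: the origin (TCP) lies at the very end of the fingers, on their centre line; the grasp point (between the pads) lies 19 mm behind it; z points along the fingers, y is the line along which they close (so a half turn about z gives the same grasp; the last joint's range is limited). The gripper opens to 95 mm and grips with 3 to 60 N. Pads are 20 mm wide; open, the fingers measure 119 mm over their backs; the gripper's body (75 mm by 180 mm) begins 59 mm behind the grasp point.
Start: joints at [69.981, 7.093, 94.555, -0, 78.352, -4.733], TCP at [0.171, 0.627, 0.215] pointing down, gripper open.
Joint ranges: [-149.61, 149.61], [-58.7, 133.49], [1.44, 155.28], [-77.14, 257.14], [18.33, 153.61], [-166.67, 166.67]. Speed limits (degrees/s): [147.25, 147.25, 180, 180, 180, 180].

## Interface

Orientations are given as a 3x3 rotation matrix whose columns are the frame's x, y, z axes.
In Python, from bench import bot, optics gives the robot as it stands.
- The arm moves only by the tool jog_arm, never from a script. Its argument "increments" is a list of rows, each an object of numbers: "fingers": the finger opening in mm, from 0 to 95.1; "tx", "ty", "tz": the shift along the tool's x, y, z in units of 40 mm (1.0 is 40 mm); "turn": the turn about the tool's z in units of 5 degrees (1.0 is 5 degrees). A call has 1 to 12 rows; each row shifts and turns the commanded pose from where the row before left it, along the tool's axes as they then stand; what a row does not reach is not made up. A row lasts 1/12 s, in which the tool goes at most 41.7 mm and 7.16 degrees, less where a joint would pass 70% of its speed; a pose out of reach is approached as far as the arm can. A call is refused whole if a number of a shift passes 1 or a number of a turn 1, either way. A call with a gripper value outside its range is refused whole. The fingers move at their own pace and stop on an object; the grip force is fixed at half the most. Time passes only in rows, so rows that do not move let the fingers close. It gives the time, the measured TCP pose, the force, the opening and the grip force at its end, in the units of the state.
- bot.sense(): the state, without advancing time (a new reading comes with each control period).
- optics.snapshot(name): name is "scene" or "side" or "wrist"; returns the picture (480x640x3 uint8, red, green, blue); there is no depth.
- optics.camera_info(name): a dict with "K" (3x3 intrinsics, pixels), "R" (3x3) and "t" (3): a world point X has camera coordinates R X + t. Camera axes: x right, y down, z forward; pixel columns grow to the right and rows downward; lengths in m; the calibration is good to about 2 mm. A picture is of the moment at which its call begins: read the wrist's pose just before it. camera_info takes no time and is no camera call; for the wrist camera it gives the pose at the moment of the call.
- bot.sign_off(): hands the job in; it is judged then, once.
The state is a dict: "clock": time; "q": joint angles; "qd": joint speeds; "effort": joint torques, N m; "tool_pos": TCP position; "orientation": TCP orientation; "contact_force": force on the tool from outside, world axes, zero at the start; "moment": the same for the moment, N m; "grip_width": finger opening in m; "finger_force": force on a finger pad.
Only numpy, scipy, OpenCV 4.12 (cv2) and the standard library are available. Lean on these libraries where they do the work, as an engineer would, in place of code of your own. Each camera call takes 0.05 s, during which the arm holds its last target. There are 200 camera calls.

## Task

Close up the blue weight case for the day with your fingertips only, gripping and lifting nothing: first push both open drawers fully home, and only then (the closed lid locks them) swing the standing lid over and press it down until it lies fully shut. Do it smoothly, without slamming the drawers or the lid, and leave everything else on the bench and in the case where it stands.

Things in the scene. Friction and masses are not known exactly. Their poses are not given: they have to be found in the camera images.
- case: fixed blue case of the dead-weight tester's weights, 180 mm deep (x) x 400 mm wide (y) x 120 mm high without its lid; origin at the centre of its underside on the bench; its -x face is the front, towards the robot, with two drawers side by side under a tray of weight discs; it does not move when pushed. Walls 8 mm; nothing fixed in the tray stands above the rim
- case_hinge (a point): middle of the lid's hinge line, at the top of the case's back edge: 90 mm behind the case's centre (its +x) and 120 mm above the bench; the hinge line runs along the case's y
- drawer_left (a joint): how far the left (+y) drawer is out, in m: 0 fully home, grows as it comes out towards the case's -x (range 0 to 0.11); starts 0.03 to 0.07 out. It slides with about 2 N of friction plus light damping and stays where it is left
- drawer_right (a joint): the same for the right (-y) drawer
- drawer_left_bar (a point): middle of the left drawer's bow handle: a round steel bar 8 mm thick, 84 mm long along the case's y, its axis 22 mm in front of the drawer front and 44 mm above the bench; the front is a light grey panel 182 mm wide from 11 to 69 mm above the bench, flush with the case's front when home; case y = +98 mm. Push on the bar or on the front
- drawer_right_bar (a point): the same for the right drawer, at case y = -98 mm
- lid (a joint): lid angle in rad: 0 shut (flat on the rim), grows as it opens about the rear hinge line, 1.5 at its stop; starts 1.0 to 1.3, leaning towards the robot over the case. Stiff hinges (0.85 N m) hold it at any angle: it does not fall, and 1 to 6 N at its free edge push it over and down. Two look-only lock pins hang from its inner front edge
- lid_edge (a point): middle of the lid's free (front) edge, on its outer face. The lid is a shallow 180 x 400 mm pan, 22 mm thick: with it shut the outer face is on top, 142 mm above the bench, and this point lies 180 mm in front of the hinge line and 22 mm above it. With the lid up its outer face looks backwards (+x) and upwards: push there, near this edge
- trim_weight: small brass knob weight, 30 mm across and 40 mm tall, loose in the middle of the case's tray (floor 78 mm above the bench), clear of the lid; leave it; origin under its centre
- adapter: brass hex adapter, 40 mm across and 54 mm tall, standing on the bench in front of the case beside the left drawer; leave it; origin under its centre
- plug: steel hex plug, 38 mm across and 50 mm tall, standing on the bench in front of the case beside the right drawer; leave it; origin under its centre
- transmitter: dark green pressure transmitter standing beside the case, 124 x 104 mm and 132 mm tall; leave it; origin under its centre
- oil_bottle: amber bottle, 64 mm across and 130 mm tall, standing beside the case; leave it; origin under its centre
- spare_weights: pair of dark steel weight discs, 100 mm across and 28 mm high, on the bench beside the case; leave it; origin under its centre
- wrench: steel wrench 180 mm long lying on the bench between robot and case; leave it; its own x runs along it
- screwdriver: red-handled screwdriver 170 mm long lying on the bench between robot and case; leave it; its own x runs along it

How it is judged:
By the outcome, as a careful person would: the job done as asked, in the order asked, and still so for the second after the job is handed in, with the robot touching nothing.
It also fails if it takes over 64 s, if anything falls off the work surface, if the arm or the gripper's body presses on something with over 40 N, if the wrist force passes 120 N, or if a joint passes its speed limit or range.

## Working session

There is one attempt and no reset: what is moved stays moved. The work goes in short steps, Python scripts to look and compute and a tool call to move; the robot and the scene stay as the last step left them, time stands still between calls to the robot, and variables do not carry over. Pictures are saved under pics/ and viewed, at most 10 in all, crops included, and the job is handed in when it is done.

Besides the shell and the picture viewer there is one more tool, called in YAML: its name, and indented under it one key for each argument. jog_arm: Moves the arm, as the interface text tells. Its arguments: {"type":"object","properties":{"increments":{"type":"array"}},"required":["increments"]}

```bash
mkdir -p pics; ls
python3 - <<'E'
from bench import bot, optics
import cv2
s=bot.sense(); print(s)
for n in("scene","side"):
    cv2.imwrite(f"pics/{n}0.png",optics.snapshot(n)[:,:,::-1]); print(n,optics.camera_info(n))
E
```

```text
pics
{'clock': 0.0, 'q': array([ 6.99809186e+01,  7.13182442e+00,  9.46334113e+01,  8.63660353e-06,
        7.83510504e+01, -4.73366795e+00]), 'qd': array([ 0.0878787 ,  0.00686397, -0.02300645,  0.04927184, -0.1156444 ,
       -0.05696657]), 'effort': array([-1.81820571e-03, -4.17600846e+01, -3.59932566e+01,  7.72704673e-02,
        4.92269313e-02, -1.76606413e-04]), 'tool_pos': array([0.17117863, 0.62639532, 0.21341284]), 'orientation': array([[-9.64624499e-01,  2.63626808e-01, -6.94929481e-04],
       [ 2.63627670e-01,  9.64622628e-01, -1.90689516e-03],
       [ 1.67636018e-04, -2.02264043e-03, -9.99997940e-01]]), 'contact_force': array([0.0022939 , 0.42697386, 0.03178259]), 'moment': array([ 0.0229968 , -0.04773991, -0.02958921]), 'finger_force': 0.0, 'grip_width': 0.09513747169970062}
scene {'K': array([[480.10595046,   0.        , 321.24258409],
       [  0.        , 480.10595046, 231.6625947 ],
       [  0.        ,   0.        ,   1.        ]]), 'R': array([[-0.98894976, -0.14768145, -0.01298298],
       [-0.08579153,  0.6415185 , -0.7622951 ],
       [ 0.12090567, -0.75275773, -0.64709939]]), 't': array([0.52480961, 0.15142509, 1.36838224])}
side {'K': array([[455.91729913,   0.        , 321.80772176],
       [  0.        , 455.91729913, 241.82553008],
       [  0.        ,   0.        ,   1.        ]]), 'R': array([[ 0.89601731, -0.44401289, -0.00235121],
       [-0.26189166, -0.524206  , -0.81032143],
       [ 0.35856065,  0.72667779, -0.58598093]]), 't': array([-0.44385234,  0.23501383,  1.04988368])}
```

View pics/scene0.png

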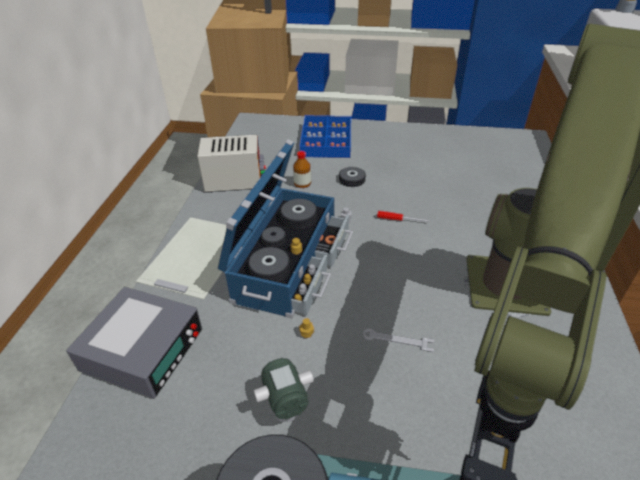

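View pics/side0.png

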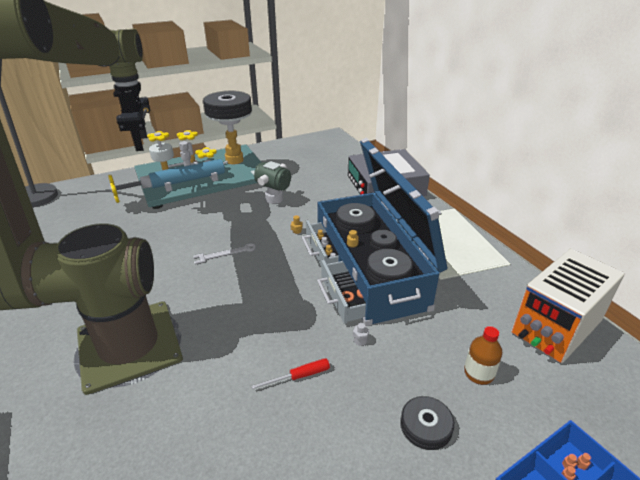

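The scene view shows the case around (280,240), the lid leaning, the adapter at (306,328) and the transmitter at (285,385). The side view shows the case around (375,260) and the plug at (362,332). I'll enlarge both around the case.

Run:
```python
import cv2
a=cv2.imread("pics/scene0.png")[130:350,205:370]; cv2.imwrite("pics/c1.png",cv2.resize(a,None,fx=2.7*4/4,fy=2.7,interpolation=cv2.INTER_CUBIC)) 
b=cv2.imread("pics/side0.png")[135:350,285:455]; cv2.imwrite("pics/c2.png",cv2.resize(b,None,fx=2.7,fy=2.7,interpolation=cv2.INTER_CUBIC))
```

```text
(no output)
```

View pics/c1.png

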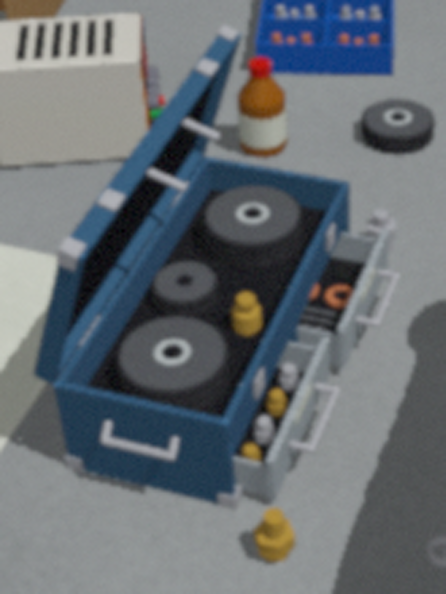

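View pics/c2.png

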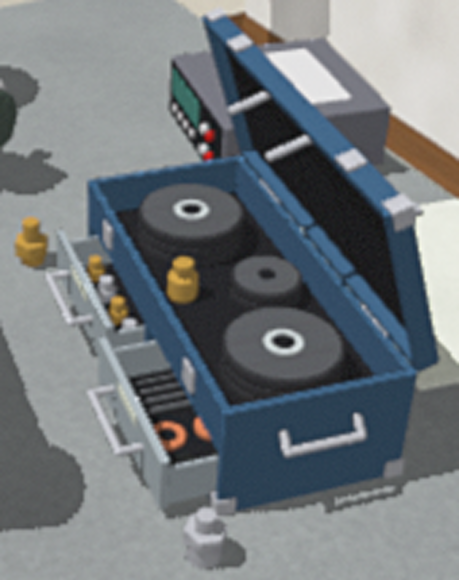

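The crops show the rim corners, both bow handles, the lid edge, and the adapter and plug. I'll fit the case pose, drawers and lid to these points.

```bash
cat > fit.py <<'E'
import numpy as np
from scipy.optimize import least_squares
from bench import optics
CI={n:optics.camera_info(n) for n in("scene","side")}
OFF={"scene":(205,130),"side":(285,135)}
def proj(n,X):
    c=CI[n]; p=c["K"]@(c["R"]@X+c["t"]); return p[:2]/p[2]
def px(n,u,v): return np.array([u,v])/2.7+OFF[n]
def w(p,X):
    c,s=np.cos(p[2]),np.sin(p[2]); return np.array([p[0]+c*X[0]-s*X[1],p[1]+s*X[0]+c*X[1],X[2]])
def lidpt(a,r,h,y): # r from hinge, h out of plane (outer)
    return [.09-r*np.cos(a)+h*np.sin(a),y,.12+r*np.sin(a)+h*np.cos(a)]
E
cat > a.py <<'E'
from fit import *
obs=[("scene",230,422,lambda p:[-.09,.2,.12]),("scene",348,184,lambda p:[-.09,-.2,.12]),("scene",62,383,lambda p:[.09,.2,.12]),
("side",92,182,lambda p:[-.09,.2,.12]),("side",226,411,lambda p:[-.09,-.2,.12]),("side",411,373,lambda p:[.09,-.2,.12]),
("scene",315,418,lambda p:[-.112-p[3],.098,.044]),("side",61,299,lambda p:[-.112-p[3],.098,.044]),
("scene",381,298,lambda p:[-.112-p[4],-.098,.044]),("side",108,420,lambda p:[-.112-p[4],-.098,.044]),
("scene",62,243,lambda p:lidpt(p[5],.18,.022,.2)),("scene",222,25,lambda p:lidpt(p[5],.18,.022,-.2)),("side",415,197,lambda p:lidpt(p[5],.18,.022,-.2))]
f=lambda p:np.concatenate([proj(n,w(p,np.array(g(p))))-px(n,u,v) for n,u,v,g in obs])
r=least_squares(f,[.65,0.05,0,.05,.05,1.1],loss="soft_l1")
print(r.x.round(4)); print(r.fun.reshape(-1,2).round(1))
p=r.x
for nm,X in [("barL",[-.112-p[3],.098,.044]),("barR",[-.112-p[4],-.098,.044]),("edge",lidpt(p[5],.18,.022,0)),("hinge",[.09,0,.12])]: print(nm,w(p,np.array(X)).round(4))
def tri(a,b):
    return least_squares(lambda X:np.r_[proj("scene",X)-px("scene",*a),proj("side",X)-px("side",*b)],[.5,0,.05]).x.round(4)
print("barL free",tri((315,418),(61,299)),"barR",tri((381,298),(108,420)))
print("adapter top",tri((273,513),(29,222)),"plug top",tri((379,215),(206,514)),"trim",tri((247,295),(182,260)))
E
python3 a.py
```

```text
[ 0.6356 -0.0106 -0.158   0.0332  0.0457  1.2713]
[[-0.   0.7]
 [ 0.9 -1.3]
 [-2.5  0.4]
 [-2.5 -1.3]
 [-0.7  1.2]
 [ 2.4 -0.2]
 [ 1.8 -0.6]
 [ 0.9 -0.6]
 [ 0.5 -0.5]
 [ 0.4  0.1]
 [-0.9  1.4]
 [-0.2  0.3]
 [-0.1  2.3]]
barL [0.5076 0.109  0.044 ]
barR [ 0.4644 -0.0826  0.044 ]
edge [ 0.6928 -0.0197  0.2985]
hinge [ 0.7245 -0.0248  0.12  ]
barL free [0.5093 0.1113 0.0415] barR [ 0.4649 -0.0809  0.043 ]
adapter top [0.5308 0.2462 0.0526] plug top [ 0.4834 -0.2264  0.0474] trim [0.5961 0.0193 0.1195]
```

```bash
cat >> fit.py <<'E'
P=np.array([ 0.6356,-0.0106,-0.158])
def incase(X):
    c,s=np.cos(P[2]),np.sin(P[2]); d=np.array(X)[:2]-P[:2]; return np.array([c*d[0]+s*d[1],-s*d[0]+c*d[1],X[2]])
E
python3 - <<'E'
from fit import *
tri=lambda a,b:least_squares(lambda X:np.r_[proj("scene",X)-a,proj("side",X)-b],[.5,0,.05]).x.round(3)
for n,a,b in [("disc",(270,478),(228,103)),("transm top",(285,370),(272,172)),]:
    X=tri(a,b);print(n,X,incase(X).round(3))
print(incase([.1712,.6264,.2134]))
E
```

```text
disc [0.495 0.719 0.267] [-0.254  0.698  0.267]
transm top [0.539 0.439 0.118] [-0.166  0.429  0.118]
[-0.55884318  0.5559952   0.2134    ]
```

jog_arm:
  increments:
    - {"turn": -0.62,"fingers": 0}
    - {"turn": -0.62,"fingers": 0}
    - {"tx": -0.3,"ty": -0.4,"fingers": 0}
    - {"tx": -0.4,"ty": -0.6,"fingers": 0}
    - {"tx": -0.4,"ty": -0.6,"fingers": 0}
    - {"tx": -0.4,"ty": -0.6,"fingers": 0}
    - {"tx": -0.4,"ty": -0.6,"fingers": 0}
    - {"tx": -0.4,"ty": -0.6,"fingers": 0}
    - {"tx": -0.4,"ty": -0.6,"fingers": 0}
    - {"tx": -0.4,"ty": -0.6,"fingers": 0}
    - {"tx": -0.4,"ty": -0.6,"fingers": 0}
    - {"tx": -0.4,"ty": -0.6,"fingers": 0}

```text
invalid input
```

jog_arm:
  increments:
    - {"tx": -0.4,"ty": -0.6,"fingers": 0}
    - {"tx": -0.4,"ty": -0.6,"fingers": 0}
    - {"tx": -0.4,"ty": -0.6,"fingers": 0}
    - {"tx": -0.4,"ty": -0.6,"fingers": 0}
    - {"tx": -0.4,"ty": -0.6,"fingers": 0}
    - {"tx": -0.4,"ty": -0.6,"fingers": 0}
    - {"tx": -0.4,"ty": -0.6,"fingers": 0}
    - {"tx": -0.4,"ty": -0.6,"fingers": 0}
    - {"tx": -0.4,"ty": -0.6,"fingers": 0}
    - {"tx": -0.4,"ty": -0.3,"fingers": 0}
    - {"fingers": 0}
    - {"fingers": 0}

```text
invalid input
```

```bash
cat > st.py <<'E'
from fit import *
from bench import bot
s=bot.sense(); X=s["tool_pos"]; R=s["orientation"]
print(round(s["clock"],2),"case",incase(X).round(4),"x-axis yaw err deg",round(np.degrees(np.arctan2(-R[1,0],-R[0,0])-P[2]),2),"F",s["contact_force"].round(2),"w",round(s["grip_width"],4), "zaxis",R[:,2].round(4))
E
python3 st.py
```

```text
0.1 case [-0.5589  0.556   0.2135] x-axis yaw err deg -6.23 F [ 0.81 -0.4   1.11] w 0.0949 zaxis [-6.0e-04 -1.8e-03 -1.0e+00]
```

jog_arm:
  increments:
    - {"fingers": 0,"tx": 0,"ty": 0,"tz": 0,"turn": -0.62}
    - {"fingers": 0,"tx": 0,"ty": 0,"tz": 0,"turn": -0.62}

```text
clock: 0.27
tool_pos: [0.1712, 0.6266, 0.2138]
orientation: [[-0.988, 0.155, -0.0], [0.155, 0.988, -0.001], [0.0, -0.001, -1.0]]
contact_force: [0.4, -0.8, 0.7]
grip_width: 0.0863
finger_force: 0.0
```

All keys are required in every row.

jog_arm:
  increments:
    - {"fingers": 0,"tx": -0.3,"ty": -0.4,"tz": 0,"turn": 0}
    - {"fingers": 0,"tx": -0.4,"ty": -0.6,"tz": 0,"turn": 0}
    - {"fingers": 0,"tx": -0.4,"ty": -0.6,"tz": 0,"turn": 0}
    - {"fingers": 0,"tx": -0.4,"ty": -0.6,"tz": 0,"turn": 0}
    - {"fingers": 0,"tx": -0.4,"ty": -0.6,"tz": 0,"turn": 0}
    - {"fingers": 0,"tx": -0.4,"ty": -0.6,"tz": 0,"turn": 0}
    - {"fingers": 0,"tx": -0.4,"ty": -0.6,"tz": 0,"turn": 0}
    - {"fingers": 0,"tx": -0.4,"ty": -0.6,"tz": 0,"turn": 0}
    - {"fingers": 0,"tx": -0.4,"ty": -0.6,"tz": 0,"turn": 0}
    - {"fingers": 0,"tx": -0.4,"ty": -0.6,"tz": 0,"turn": 0}
    - {"fingers": 0,"tx": -0.4,"ty": -0.6,"tz": 0,"turn": 0}
    - {"fingers": 0,"tx": -0.4,"ty": -0.6,"tz": 0,"turn": 0}

```text
clock: 1.27
tool_pos: [0.3129, 0.3193, 0.2142]
orientation: [[-0.988, 0.158, -0.0], [0.158, 0.988, -0.0], [0.0, -0.0, -1.0]]
contact_force: [0.2, 0.2, 0.3]
grip_width: 0.0071
finger_force: 0.0
```

jog_arm:
  increments:
    - {"fingers": 0,"tx": -0.4,"ty": -0.6,"tz": 0,"turn": 0}
    - {"fingers": 0,"tx": -0.4,"ty": -0.6,"tz": 0,"turn": 0}
    - {"fingers": 0,"tx": -0.4,"ty": -0.6,"tz": 0,"turn": 0}
    - {"fingers": 0,"tx": -0.4,"ty": -0.6,"tz": 0,"turn": 0}
    - {"fingers": 0,"tx": -0.4,"ty": -0.6,"tz": 0,"turn": 0}
    - {"fingers": 0,"tx": -0.4,"ty": -0.6,"tz": 0,"turn": 0}
    - {"fingers": 0,"tx": -0.4,"ty": -0.6,"tz": 0,"turn": 0}
    - {"fingers": 0,"tx": -0.4,"ty": -0.3,"tz": 0,"turn": 0}
    - {"fingers": 0,"tx": -0.4,"ty": 0,"tz": 0,"turn": 0}
    - {"fingers": 0,"tx": 0,"ty": 0,"tz": 0.5,"turn": 0}
    - {"fingers": 0,"tx": 0,"ty": 0,"tz": 0.5,"turn": 0}
    - {"fingers": 0,"tx": 0,"ty": 0,"tz": 0,"turn": 0}

```text
clock: 2.27
tool_pos: [0.424, 0.1196, 0.1701]
orientation: [[-0.987, 0.159, -0.008], [0.159, 0.987, -0.001], [0.008, -0.002, -1.0]]
contact_force: [-1.4, -0.5, -0.4]
grip_width: 0.0004
finger_force: 0.0
```

```bash
python3 st.py
```

```text
2.27 case [-0.2295  0.0953  0.1701] x-axis yaw err deg -0.08 F [-1.4  -0.47 -0.4 ] w 0.0004 zaxis [-0.008  -0.0012 -1.    ]
```

jog_arm:
  increments:
    - {"fingers": 0,"tx": 0,"ty": 0,"tz": 0.4,"turn": 0}
    - {"fingers": 0,"tx": 0,"ty": 0,"tz": 0.6,"turn": 0}
    - {"fingers": 0,"tx": 0,"ty": 0,"tz": 0.6,"turn": 0}
    - {"fingers": 0,"tx": 0,"ty": 0,"tz": 0.6,"turn": 0}
    - {"fingers": 0,"tx": 0,"ty": 0,"tz": 0.4,"turn": 0}
    - {"fingers": 0,"tx": 0,"ty": 0,"tz": 0.3,"turn": 0}
    - {"fingers": 0,"tx": -0.4,"ty": 0,"tz": 0,"turn": 0}
    - {"fingers": 0,"tx": -0.5,"ty": 0,"tz": 0,"turn": 0}
    - {"fingers": 0,"tx": -0.5,"ty": 0,"tz": 0,"turn": 0}
    - {"fingers": 0,"tx": -0.3,"ty": 0,"tz": 0,"turn": 0}
    - {"fingers": 0,"tx": -0.1,"ty": 0,"tz": 0,"turn": 0}
    - {"fingers": 0,"tx": 0,"ty": 0,"tz": 0,"turn": 0}

```text
clock: 3.27
tool_pos: [0.4985, 0.109, 0.0593]
orientation: [[-0.987, 0.158, 0.0], [0.158, 0.987, 0.0], [-0.0, 0.0, -1.0]]
contact_force: [0.6, 0.1, -0.2]
grip_width: 0.0002
finger_force: 0.0
```

```bash
python3 st.py
python3 - <<'E'
from bench import optics
import cv2,numpy as np
a=optics.snapshot("scene")[170:345,215:385,::-1];b=optics.snapshot("side")[170:345,285:455,::-1]
cv2.imwrite("pics/m1.png",cv2.resize(np.hstack([a,b]),None,fx=2.3,fy=2.3,interpolation=cv2.INTER_CUBIC))
E
```

```text
3.27 case [-0.1542  0.0965  0.0593] x-axis yaw err deg -0.05 F [ 0.58  0.06 -0.23] w 0.0002 zaxis [ 4.e-04  1.e-04 -1.e+00]
```

View pics/m1.png

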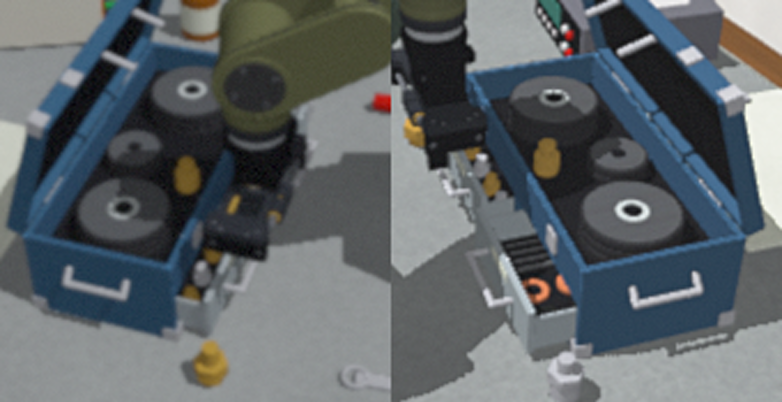

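The gripper is in front of the left drawer panel, above its handle, and everything else is untouched. Now I push slowly.

jog_arm:
  increments:
    - {"fingers": 0,"tx": -0.08,"ty": 0,"tz": 0,"turn": 0}
    - {"fingers": 0,"tx": -0.08,"ty": 0,"tz": 0,"turn": 0}
    - {"fingers": 0,"tx": -0.08,"ty": 0,"tz": 0,"turn": 0}
    - {"fingers": 0,"tx": -0.08,"ty": 0,"tz": 0,"turn": 0}
    - {"fingers": 0,"tx": -0.08,"ty": 0,"tz": 0,"turn": 0}
    - {"fingers": 0,"tx": -0.08,"ty": 0,"tz": 0,"turn": 0}
    - {"fingers": 0,"tx": -0.08,"ty": 0,"tz": 0,"turn": 0}
    - {"fingers": 0,"tx": -0.08,"ty": 0,"tz": 0,"turn": 0}
    - {"fingers": 0,"tx": -0.08,"ty": 0,"tz": 0,"turn": 0}
    - {"fingers": 0,"tx": -0.08,"ty": 0,"tz": 0,"turn": 0}

```text
clock: 4.2
tool_pos: [0.5295, 0.1039, 0.0587]
orientation: [[-0.987, 0.158, -0.0], [0.158, 0.987, -0.0], [0.0, -0.0, -1.0]]
contact_force: [-1.9, -0.2, 0.8]
grip_width: 0.0005
finger_force: 1.1
```

```bash
python3 st.py
```

```text
4.2 case [-0.1228  0.0963  0.0587] x-axis yaw err deg -0.03 F [-1.9  -0.21  0.84] w 0.0005 zaxis [-3.e-04 -0.e+00 -1.e+00]
```

jog_arm:
  increments:
    - {"fingers": 0,"tx": -0.06,"ty": 0,"tz": 0,"turn": 0}
    - {"fingers": 0,"tx": -0.06,"ty": 0,"tz": 0,"turn": 0}
    - {"fingers": 0,"tx": -0.06,"ty": 0,"tz": 0,"turn": 0}
    - {"fingers": 0,"tx": -0.06,"ty": 0,"tz": 0,"turn": 0}
    - {"fingers": 0,"tx": -0.04,"ty": 0,"tz": 0,"turn": 0}
    - {"fingers": 0,"tx": -0.03,"ty": 0,"tz": 0,"turn": 0}
    - {"fingers": 0,"tx": -0.03,"ty": 0,"tz": 0,"turn": 0}
    - {"fingers": 0,"tx": -0.03,"ty": 0,"tz": 0,"turn": 0}
    - {"fingers": 0,"tx": -0.03,"ty": 0,"tz": 0,"turn": 0}

```text
clock: 4.95
tool_pos: [0.5451, 0.1013, 0.0586]
orientation: [[-0.987, 0.158, -0.0], [0.158, 0.987, -0.0], [0.0, -0.0, -1.0]]
contact_force: [-2.1, 0.3, 1.3]
grip_width: 0.0006
finger_force: 1.0
```

jog_arm:
  increments:
    - {"fingers": 0,"tx": -0.03,"ty": 0,"tz": 0,"turn": 0}
    - {"fingers": 0,"tx": -0.03,"ty": 0,"tz": 0,"turn": 0}
    - {"fingers": 0,"tx": -0.03,"ty": 0,"tz": 0,"turn": 0}

```text
clock: 5.2
tool_pos: [0.5487, 0.1008, 0.0586]
orientation: [[-0.987, 0.158, -0.0], [0.158, 0.987, -0.0], [0.0, -0.0, -1.0]]
contact_force: [-2.7, -0.6, 1.4]
grip_width: 0.0005
finger_force: 1.0
```

jog_arm:
  increments:
    - {"fingers": 0,"tx": -0.03,"ty": 0,"tz": 0,"turn": 0}
    - {"fingers": 0,"tx": -0.03,"ty": 0,"tz": 0,"turn": 0}

```text
clock: 5.37
tool_pos: [0.5511, 0.1004, 0.0586]
orientation: [[-0.987, 0.158, -0.0], [0.158, 0.987, -0.0], [0.0, -0.0, -1.0]]
contact_force: [-2.0, -0.2, 1.6]
grip_width: 0.0003
finger_force: 1.0
```

```bash
python3 st.py
```

```text
5.37 case [-0.1009  0.0963  0.0586] x-axis yaw err deg -0.04 F [-2.02 -0.19  1.6 ] w 0.0003 zaxis [-0.e+00 -1.e-04 -1.e+00]
```

jog_arm:
  increments:
    - {"fingers": 0,"tx": -0.03,"ty": 0,"tz": 0,"turn": 0}
    - {"fingers": 0,"tx": -0.03,"ty": 0,"tz": 0,"turn": 0}

```text
clock: 5.53
tool_pos: [0.5519, 0.1002, 0.0587]
orientation: [[-0.987, 0.158, -0.004], [0.158, 0.987, 0.0], [0.004, -0.0, -1.0]]
contact_force: [-13.3, 1.2, 9.1]
grip_width: 0.0001
finger_force: 6.5
```

jog_arm:
  increments:
    - {"fingers": 0,"tx": -0.03,"ty": 0,"tz": 0,"turn": 0}
    - {"fingers": 0,"tx": -0.02,"ty": 0,"tz": 0,"turn": 0}

```text
clock: 5.7
tool_pos: [0.5516, 0.1002, 0.0587]
orientation: [[-0.987, 0.158, -0.01], [0.158, 0.987, 0.0], [0.01, -0.001, -1.0]]
contact_force: [-20.9, 1.2, 15.6]
grip_width: 0.0005
finger_force: 10.7
```

jog_arm:
  increments:
    - {"fingers": 0,"tx": 0.1,"ty": 0,"tz": 0,"turn": 0}
    - {"fingers": 0,"tx": 0.3,"ty": 0,"tz": 0,"turn": 0}
    - {"fingers": 0,"tx": 0.5,"ty": 0,"tz": 0,"turn": 0}
    - {"fingers": 0,"tx": 0.6,"ty": 0,"tz": 0,"turn": 0}
    - {"fingers": 0,"tx": 0.5,"ty": -0.4,"tz": 0,"turn": 0}
    - {"fingers": 0,"tx": 0,"ty": -0.8,"tz": 0,"turn": 0}
    - {"fingers": 0,"tx": 0,"ty": -0.8,"tz": 0,"turn": 0}
    - {"fingers": 0,"tx": 0,"ty": -0.8,"tz": 0,"turn": 0}
    - {"fingers": 0,"tx": 0,"ty": -0.8,"tz": 0,"turn": 0}
    - {"fingers": 0,"tx": 0,"ty": -0.8,"tz": 0,"turn": 0}
    - {"fingers": 0,"tx": 0,"ty": -0.45,"tz": 0,"turn": 0}
    - {"fingers": 0,"tx": 0,"ty": 0,"tz": 0,"turn": 0}

```text
clock: 6.7
tool_pos: [0.4461, -0.0822, 0.0591]
orientation: [[-0.987, 0.162, 0.002], [0.162, 0.987, -0.002], [-0.002, -0.001, -1.0]]
contact_force: [-0.9, -0.1, 0.2]
grip_width: 0.0003
finger_force: 0.0
```

```bash
python3 st.py
```

```text
6.7 case [-0.1759 -0.1005  0.0591] x-axis yaw err deg -0.26 F [-0.88 -0.11  0.24] w 0.0003 zaxis [ 0.0022 -0.0017 -1.    ]
```

jog_arm:
  increments:
    - {"fingers": 0,"tx": -0.2,"ty": 0,"tz": 0,"turn": 0}
    - {"fingers": 0,"tx": -0.15,"ty": 0,"tz": 0,"turn": 0}
    - {"fingers": 0,"tx": -0.08,"ty": 0,"tz": 0,"turn": 0}
    - {"fingers": 0,"tx": -0.08,"ty": 0,"tz": 0,"turn": 0}
    - {"fingers": 0,"tx": -0.08,"ty": 0,"tz": 0,"turn": 0}
    - {"fingers": 0,"tx": -0.08,"ty": 0,"tz": 0,"turn": 0}
    - {"fingers": 0,"tx": -0.08,"ty": 0,"tz": 0,"turn": 0}
    - {"fingers": 0,"tx": -0.08,"ty": 0,"tz": 0,"turn": 0}
    - {"fingers": 0,"tx": -0.08,"ty": 0,"tz": 0,"turn": 0}
    - {"fingers": 0,"tx": -0.08,"ty": 0,"tz": 0,"turn": 0}

```text
clock: 7.53
tool_pos: [0.4847, -0.0851, 0.0583]
orientation: [[-0.987, 0.158, -0.001], [0.158, 0.987, 0.001], [0.001, 0.001, -1.0]]
contact_force: [-2.4, 1.9, -0.6]
grip_width: 0.0003
finger_force: 1.1
```

jog_arm:
  increments:
    - {"fingers": 0,"tx": -0.06,"ty": 0,"tz": 0,"turn": 0}
    - {"fingers": 0,"tx": -0.06,"ty": 0,"tz": 0,"turn": 0}
    - {"fingers": 0,"tx": -0.06,"ty": 0,"tz": 0,"turn": 0}
    - {"fingers": 0,"tx": -0.06,"ty": 0,"tz": 0,"turn": 0}
    - {"fingers": 0,"tx": -0.06,"ty": 0,"tz": 0,"turn": 0}
    - {"fingers": 0,"tx": -0.06,"ty": 0,"tz": 0,"turn": 0}
    - {"fingers": 0,"tx": -0.06,"ty": 0,"tz": 0,"turn": 0}
    - {"fingers": 0,"tx": -0.06,"ty": 0,"tz": 0,"turn": 0}
    - {"fingers": 0,"tx": -0.06,"ty": 0,"tz": 0,"turn": 0}

```text
clock: 8.28
tool_pos: [0.5062, -0.089, 0.0585]
orientation: [[-0.987, 0.158, -0.0], [0.158, 0.987, -0.0], [0.0, -0.0, -1.0]]
contact_force: [-1.6, 1.2, -1.6]
grip_width: 0.0007
finger_force: 1.1
```

```bash
python3 st.py
```

```text
8.28 case [-0.1154 -0.0978  0.0585] x-axis yaw err deg -0.03 F [-1.56  1.21 -1.58] w 0.0007 zaxis [-4.e-04 -2.e-04 -1.e+00]
```

15 mm to go.

jog_arm:
  increments:
    - {"fingers": 0,"tx": -0.05,"ty": 0,"tz": 0,"turn": 0}
    - {"fingers": 0,"tx": -0.04,"ty": 0,"tz": 0,"turn": 0}
    - {"fingers": 0,"tx": -0.04,"ty": 0,"tz": 0,"turn": 0}
    - {"fingers": 0,"tx": -0.03,"ty": 0,"tz": 0,"turn": 0}
    - {"fingers": 0,"tx": -0.03,"ty": 0,"tz": 0,"turn": 0}
    - {"fingers": 0,"tx": -0.03,"ty": 0,"tz": 0,"turn": 0}
    - {"fingers": 0,"tx": -0.03,"ty": 0,"tz": 0,"turn": 0}
    - {"fingers": 0,"tx": -0.03,"ty": 0,"tz": 0,"turn": 0}
    - {"fingers": 0,"tx": -0.03,"ty": 0,"tz": 0,"turn": 0}

```text
clock: 9.03
tool_pos: [0.5185, -0.091, 0.0587]
orientation: [[-0.987, 0.158, 0.0], [0.158, 0.987, -0.0], [-0.0, -0.0, -1.0]]
contact_force: [-1.8, -0.8, -1.7]
grip_width: 0.0003
finger_force: 1.0
```

jog_arm:
  increments:
    - {"fingers": 0,"tx": -0.03,"ty": 0,"tz": 0,"turn": 0}
    - {"fingers": 0,"tx": -0.03,"ty": 0,"tz": 0,"turn": 0}
    - {"fingers": 0,"tx": -0.03,"ty": 0,"tz": 0,"turn": 0}

```text
clock: 9.28
tool_pos: [0.521, -0.0913, 0.0587]
orientation: [[-0.987, 0.158, -0.003], [0.158, 0.987, 0.0], [0.003, -0.0, -1.0]]
contact_force: [-12.7, -0.3, 6.1]
grip_width: 0.0005
finger_force: 5.7
```

jog_arm:
  increments:
    - {"fingers": 0,"tx": -0.03,"ty": 0,"tz": 0,"turn": 0}
    - {"fingers": 0,"tx": -0.03,"ty": 0,"tz": 0,"turn": 0}

```text
clock: 9.45
tool_pos: [0.5207, -0.0913, 0.0588]
orientation: [[-0.987, 0.158, -0.01], [0.158, 0.988, 0.001], [0.01, -0.0, -1.0]]
contact_force: [-23.8, 2.2, 15.4]
grip_width: 0.0002
finger_force: 11.9
```

jog_arm:
  increments:
    - {"fingers": 0,"tx": 0.1,"ty": 0,"tz": 0,"turn": 0}
    - {"fingers": 0,"tx": 0.3,"ty": 0,"tz": 0,"turn": 0}
    - {"fingers": 0,"tx": 0.6,"ty": 0,"tz": 0,"turn": 0}
    - {"fingers": 0,"tx": 0.7,"ty": 0,"tz": 0,"turn": 0}
    - {"fingers": 0,"tx": 0.7,"ty": 0,"tz": -0.4,"turn": 0}
    - {"fingers": 0,"tx": 0,"ty": 0,"tz": -0.8,"turn": 0}
    - {"fingers": 0,"tx": 0,"ty": 0,"tz": -0.8,"turn": 0}
    - {"fingers": 0,"tx": 0,"ty": 0,"tz": -0.8,"turn": 0}
    - {"fingers": 0,"tx": 0,"ty": 0,"tz": -0.8,"turn": 0}
    - {"fingers": 0,"tx": 0,"ty": 0,"tz": -0.8,"turn": 0}
    - {"fingers": 0,"tx": 0,"ty": 0,"tz": -0.8,"turn": 0}
    - {"fingers": 0,"tx": 0,"ty": 0,"tz": -0.8,"turn": 0}

```text
clock: 10.45
tool_pos: [0.4303, -0.0765, 0.3016]
orientation: [[-0.987, 0.158, 0.004], [0.158, 0.987, -0.001], [-0.004, 0.0, -1.0]]
contact_force: [0.1, 0.5, -0.7]
grip_width: 0.0005
finger_force: 0.0
```

jog_arm:
  increments:
    - {"fingers": 0,"tx": 0,"ty": 0.6,"tz": -0.8,"turn": 0}
    - {"fingers": 0,"tx": 0,"ty": 0.6,"tz": -0.8,"turn": 0}
    - {"fingers": 0,"tx": 0,"ty": 0.6,"tz": -0.8,"turn": 0}
    - {"fingers": 0,"tx": 0,"ty": 0.6,"tz": -0.2,"turn": 0}
    - {"fingers": 0,"tx": 0,"ty": 0,"tz": 0,"turn": 0}

```text
clock: 10.87
tool_pos: [0.4466, 0.0211, 0.4081]
orientation: [[-0.988, 0.154, 0.011], [0.154, 0.988, 0.001], [-0.01, 0.003, -1.0]]
contact_force: [-0.1, 0.7, -0.4]
grip_width: 0.0005
finger_force: 0.0
```

```bash
python3 st.py
python3 - <<'E'
from bench import optics
import cv2,numpy as np
a=optics.snapshot("scene")[135:345,215:385,::-1];b=optics.snapshot("side")[135:345,285:455,::-1]
cv2.imwrite("pics/m2.png",cv2.resize(np.hstack([a,b]),None,fx=2.3,fy=2.3,interpolation=cv2.INTER_CUBIC))
E
```

```text
10.87 case [-0.1916  0.0016  0.4081] x-axis yaw err deg 0.22 F [-0.07  0.67 -0.35] w 0.0005 zaxis [ 0.0106  0.0013 -0.9999]
```

View pics/m2.png

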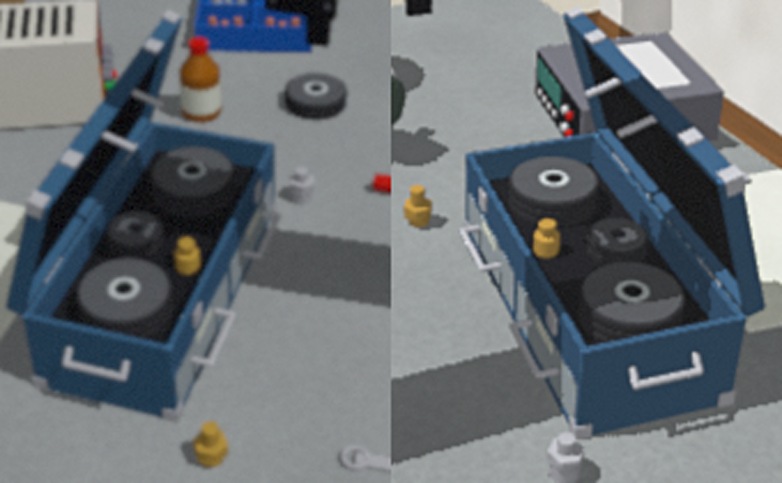

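Both drawers are flush with the front, and the adapter and plug stand in place. Next I go over the lid and behind it.

jog_arm:
  increments:
    - {"fingers": 0,"tx": -0.5,"ty": 0,"tz": 0,"turn": 0}
    - {"fingers": 0,"tx": -0.8,"ty": 0,"tz": 0,"turn": 0}
    - {"fingers": 0,"tx": -0.8,"ty": 0,"tz": 0,"turn": 0}
    - {"fingers": 0,"tx": -0.8,"ty": 0,"tz": 0,"turn": 0}
    - {"fingers": 0,"tx": -0.8,"ty": 0,"tz": 0,"turn": 0}
    - {"fingers": 0,"tx": -0.8,"ty": 0,"tz": 0,"turn": 0}
    - {"fingers": 0,"tx": -0.8,"ty": 0,"tz": 0,"turn": 0}
    - {"fingers": 0,"tx": -0.8,"ty": 0,"tz": 0,"turn": 0}
    - {"fingers": 0,"tx": -0.8,"ty": 0,"tz": 0,"turn": 0}
    - {"fingers": 0,"tx": -0.8,"ty": 0,"tz": 0,"turn": 0}
    - {"fingers": 0,"tx": -0.6,"ty": 0,"tz": 0,"turn": 0}
    - {"fingers": 0,"tx": 0,"ty": 0,"tz": 0,"turn": 0}

```text
clock: 11.97
tool_pos: [0.7752, -0.037, 0.3965]
orientation: [[-0.987, 0.16, -0.005], [0.16, 0.987, 0.0], [0.005, -0.0, -1.0]]
contact_force: [-0.0, -0.8, -0.4]
grip_width: 0.0006
finger_force: 0.0
```

jog_arm:
  increments:
    - {"fingers": 0,"tx": 0,"ty": 0,"tz": 0,"turn": 0}
    - {"fingers": 0,"tx": 0,"ty": 0,"tz": 0,"turn": 0}

```text
clock: 12.13
tool_pos: [0.7719, -0.0352, 0.4016]
orientation: [[-0.987, 0.159, -0.002], [0.159, 0.987, 0.0], [0.002, -0.0, -1.0]]
contact_force: [-0.4, 0.0, -0.5]
grip_width: 0.0005
finger_force: 0.0
```

```bash
python3 st.py
```

```text
12.13 case [ 0.1385 -0.0028  0.4016] x-axis yaw err deg -0.09 F [-0.42  0.03 -0.48] w 0.0005 zaxis [-1.7e-03  2.0e-04 -1.0e+00]
```

jog_arm:
  increments:
    - {"fingers": 0,"tx": 0,"ty": 0,"tz": 0.4,"turn": 0}
    - {"fingers": 0,"tx": 0,"ty": 0,"tz": 0.7,"turn": 0}
    - {"fingers": 0,"tx": 0,"ty": 0,"tz": 0.8,"turn": 0}
    - {"fingers": 0,"tx": 0,"ty": 0,"tz": 0.7,"turn": 0}
    - {"fingers": 0,"tx": 0,"ty": 0,"tz": 0.5,"turn": 0}
    - {"fingers": 0,"tx": 0.3,"ty": 0,"tz": 0,"turn": 0}
    - {"fingers": 0,"tx": 0.4,"ty": 0,"tz": 0,"turn": 0}
    - {"fingers": 0,"tx": 0.3,"ty": 0,"tz": 0,"turn": 0}
    - {"fingers": 0,"tx": 0.1,"ty": 0,"tz": 0,"turn": 0}
    - {"fingers": 0,"tx": 0,"ty": 0,"tz": 0,"turn": 0}

```text
clock: 12.97
tool_pos: [0.7279, -0.0272, 0.2805]
orientation: [[-0.987, 0.158, 0.002], [0.158, 0.987, -0.0], [-0.002, 0.0, -1.0]]
contact_force: [0.6, 1.8, 0.2]
grip_width: 0.0007
finger_force: 0.0
```

jog_arm:
  increments:
    - {"fingers": 0,"tx": 0.06,"ty": 0,"tz": 0,"turn": 0}
    - {"fingers": 0,"tx": 0.06,"ty": 0,"tz": 0,"turn": 0}
    - {"fingers": 0,"tx": 0.06,"ty": 0,"tz": 0,"turn": 0}
    - {"fingers": 0,"tx": 0.06,"ty": 0,"tz": 0,"turn": 0}
    - {"fingers": 0,"tx": 0.06,"ty": 0,"tz": 0,"turn": 0}
    - {"fingers": 0,"tx": 0.06,"ty": 0,"tz": 0,"turn": 0}

```text
clock: 13.47
tool_pos: [0.7147, -0.025, 0.2785]
orientation: [[-0.987, 0.158, -0.0], [0.158, 0.987, 0.0], [0.0, -0.0, -1.0]]
contact_force: [0.5, -0.5, 0.1]
grip_width: 0.0003
finger_force: 0.0
```

jog_arm:
  increments:
    - {"fingers": 0,"tx": 0.06,"ty": 0,"tz": 0,"turn": 0}
    - {"fingers": 0,"tx": 0.06,"ty": 0,"tz": 0,"turn": 0}
    - {"fingers": 0,"tx": 0.06,"ty": 0,"tz": 0,"turn": 0}

```text
clock: 13.72
tool_pos: [0.7084, -0.024, 0.2787]
orientation: [[-0.987, 0.158, 0.003], [0.158, 0.987, -0.0], [-0.003, 0.0, -1.0]]
contact_force: [6.0, -0.6, -2.1]
grip_width: -0.0
finger_force: 2.2
```

```bash
python3 st.py
```

```text
13.72 case [ 0.074  -0.0018  0.2787] x-axis yaw err deg -0.03 F [ 5.96 -0.65 -2.09] w -0.0 zaxis [ 2.7e-03 -4.0e-04 -1.0e+00]
```

jog_arm:
  increments:
    - {"fingers": 0,"tx": 0.14,"ty": 0,"tz": 0.025,"turn": 0}
    - {"fingers": 0,"tx": 0.14,"ty": 0,"tz": 0.03,"turn": 0}
    - {"fingers": 0,"tx": 0.135,"ty": 0,"tz": 0.035,"turn": 0}
    - {"fingers": 0,"tx": 0.135,"ty": 0,"tz": 0.04,"turn": 0}
    - {"fingers": 0,"tx": 0.135,"ty": 0,"tz": 0.045,"turn": 0}
    - {"fingers": 0,"tx": 0.13,"ty": 0,"tz": 0.05,"turn": 0}

```text
clock: 14.22
tool_pos: [0.6766, -0.0189, 0.2701]
orientation: [[-0.987, 0.158, 0.004], [0.158, 0.987, -0.0], [-0.004, 0.0, -1.0]]
contact_force: [5.1, -0.7, -1.0]
grip_width: 0.0006
finger_force: 2.0
```

jog_arm:
  increments:
    - {"fingers": 0,"tx": 0.13,"ty": 0,"tz": 0.055,"turn": 0}
    - {"fingers": 0,"tx": 0.13,"ty": 0,"tz": 0.06,"turn": 0}
    - {"fingers": 0,"tx": 0.125,"ty": 0,"tz": 0.06,"turn": 0}
    - {"fingers": 0,"tx": 0.125,"ty": 0,"tz": 0.065,"turn": 0}

```text
clock: 14.55
tool_pos: [0.6557, -0.0156, 0.2604]
orientation: [[-0.987, 0.158, 0.002], [0.158, 0.987, -0.0], [-0.002, 0.0, -1.0]]
contact_force: [4.5, 0.2, -0.4]
grip_width: 0.0004
finger_force: 1.8
```

```bash
cat >> st.py <<'E'
C=incase(X)-[.10,0,.12]; print("rho",round(np.hypot(C[0],C[2]),4),"phi",round(np.degrees(np.arctan2(C[2],-C[0])),1))
E
python3 st.py
```

```text
14.55 case [ 0.0207 -0.0017  0.2604] x-axis yaw err deg -0.04 F [ 4.5   0.19 -0.36] w 0.0004 zaxis [ 2.4e-03 -3.0e-04 -1.0e+00]
rho 0.1613 phi 60.5
```

jog_arm:
  increments:
    - {"fingers": 0,"tx": 0.12,"ty": 0,"tz": 0.07,"turn": 0}
    - {"fingers": 0,"tx": 0.12,"ty": 0,"tz": 0.075,"turn": 0}
    - {"fingers": 0,"tx": 0.115,"ty": 0,"tz": 0.08,"turn": 0}
    - {"fingers": 0,"tx": 0.115,"ty": 0,"tz": 0.085,"turn": 0}
    - {"fingers": 0,"tx": 0.11,"ty": 0,"tz": 0.085,"turn": 0}
    - {"fingers": 0,"tx": 0.105,"ty": 0,"tz": 0.09,"turn": 0}

```text
clock: 15.05
tool_pos: [0.6279, -0.0111, 0.2405]
orientation: [[-0.987, 0.158, 0.0], [0.158, 0.987, -0.0], [-0.0, 0.0, -1.0]]
contact_force: [4.0, -0.7, 0.4]
grip_width: 0.0001
finger_force: 1.5
```

jog_arm:
  increments:
    - {"fingers": 0,"tx": 0.105,"ty": 0,"tz": 0.095,"turn": 0}
    - {"fingers": 0,"tx": 0.1,"ty": 0,"tz": 0.1,"turn": 0}
    - {"fingers": 0,"tx": 0.095,"ty": 0,"tz": 0.1,"turn": 0}
    - {"fingers": 0,"tx": 0.095,"ty": 0,"tz": 0.105,"turn": 0}
    - {"fingers": 0,"tx": 0.09,"ty": 0,"tz": 0.11,"turn": 0}
    - {"fingers": 0,"tx": 0.085,"ty": 0,"tz": 0.11,"turn": 0}

```text
clock: 15.55
tool_pos: [0.6054, -0.0075, 0.2155]
orientation: [[-0.987, 0.158, -0.0], [0.158, 0.987, 0.0], [0.0, 0.0, -1.0]]
contact_force: [3.9, -0.6, 1.8]
grip_width: 0.0001
finger_force: 1.3
```

```bash
python3 st.py
```

```text
15.55 case [-0.0303 -0.0017  0.2155] x-axis yaw err deg -0.03 F [ 3.89 -0.56  1.78] w 0.0001 zaxis [-1.e-04  0.e+00 -1.e+00]
rho 0.1615 phi 36.2
```

jog_arm:
  increments:
    - {"fingers": 0,"tx": 0.08,"ty": 0,"tz": 0.115,"turn": 0}
    - {"fingers": 0,"tx": 0.075,"ty": 0,"tz": 0.115,"turn": 0}
    - {"fingers": 0,"tx": 0.075,"ty": 0,"tz": 0.12,"turn": 0}
    - {"fingers": 0,"tx": 0.07,"ty": 0,"tz": 0.12,"turn": 0}
    - {"fingers": 0,"tx": 0.065,"ty": 0,"tz": 0.125,"turn": 0}
    - {"fingers": 0,"tx": 0.05,"ty": 0,"tz": 0.11,"turn": 0}
    - {"fingers": 0,"tx": 0.04,"ty": 0,"tz": 0.1,"turn": 0}
    - {"fingers": 0,"tx": 0.03,"ty": 0,"tz": 0.08,"turn": 0}
    - {"fingers": 0,"tx": 0.025,"ty": 0,"tz": 0.07,"turn": 0}

```text
clock: 16.3
tool_pos: [0.5851, -0.0043, 0.1772]
orientation: [[-0.987, 0.158, -0.001], [0.158, 0.987, 0.0], [0.001, -0.0, -1.0]]
contact_force: [0.7, 0.3, 1.3]
grip_width: 0.0003
finger_force: 1.2
```

```bash
python3 st.py
```

```text
16.3 case [-0.0508 -0.0017  0.1772] x-axis yaw err deg -0.03 F [0.75 0.26 1.26] w 0.0003 zaxis [-1.3e-03  1.0e-04 -1.0e+00]
rho 0.1613 phi 20.8
```

jog_arm:
  increments:
    - {"fingers": 0,"tx": 0.025,"ty": 0,"tz": 0.07,"turn": 0}
    - {"fingers": 0,"tx": 0.025,"ty": 0,"tz": 0.07,"turn": 0}
    - {"fingers": 0,"tx": 0.02,"ty": 0,"tz": 0.07,"turn": 0}
    - {"fingers": 0,"tx": 0.02,"ty": 0,"tz": 0.07,"turn": 0}
    - {"fingers": 0,"tx": 0.02,"ty": 0,"tz": 0.07,"turn": 0}
    - {"fingers": 0,"tx": 0.02,"ty": 0,"tz": 0.07,"turn": 0}
    - {"fingers": 0,"tx": 0.015,"ty": 0,"tz": 0.07,"turn": 0}
    - {"fingers": 0,"tx": 0.015,"ty": 0,"tz": 0.06,"turn": 0}
    - {"fingers": 0,"tx": 0.01,"ty": 0,"tz": 0.05,"turn": 0}
    - {"fingers": 0,"tx": 0.01,"ty": 0,"tz": 0.05,"turn": 0}

```text
clock: 17.13
tool_pos: [0.5783, -0.0032, 0.1513]
orientation: [[-0.987, 0.158, -0.001], [0.158, 0.987, 0.0], [0.001, -0.0, -1.0]]
contact_force: [-2.6, 1.1, 2.2]
grip_width: 0.0005
finger_force: 1.3
```

```bash
python3 st.py
```

```text
17.13 case [-0.0577 -0.0017  0.1513] x-axis yaw err deg -0.03 F [-2.57  1.11  2.24] w 0.0005 zaxis [-6.e-04  0.e+00 -1.e+00]
rho 0.1608 phi 11.2
```

jog_arm:
  increments:
    - {"fingers": 0,"tx": 0,"ty": 0,"tz": 0.03,"turn": 0}
    - {"fingers": 0,"tx": 0,"ty": 0,"tz": 0.03,"turn": 0}
    - {"fingers": 0,"tx": 0,"ty": 0,"tz": 0.03,"turn": 0}
    - {"fingers": 0,"tx": 0,"ty": 0,"tz": 0.03,"turn": 0}
    - {"fingers": 0,"tx": 0,"ty": 0,"tz": 0.03,"turn": 0}
    - {"fingers": 0,"tx": 0,"ty": 0,"tz": 0.03,"turn": 0}

```text
clock: 17.63
tool_pos: [0.5786, -0.0033, 0.1444]
orientation: [[-0.987, 0.158, -0.0], [0.158, 0.987, -0.0], [0.0, -0.0, -1.0]]
contact_force: [-3.0, 0.3, 2.5]
grip_width: 0.0006
finger_force: 1.3
```

jog_arm:
  increments:
    - {"fingers": 0,"tx": 0,"ty": 0,"tz": 0.03,"turn": 0}
    - {"fingers": 0,"tx": 0,"ty": 0,"tz": 0.03,"turn": 0}

```text
clock: 17.8
tool_pos: [0.5786, -0.0033, 0.1422]
orientation: [[-0.987, 0.158, -0.0], [0.158, 0.987, -0.0], [0.0, -0.0, -1.0]]
contact_force: [-4.5, -0.4, 9.6]
grip_width: 0.0001
finger_force: 4.5
```

jog_arm:
  increments:
    - {"fingers": 0,"tx": 0,"ty": 0,"tz": 0.03,"turn": 0}
    - {"fingers": 0,"tx": 0,"ty": 0,"tz": 0.02,"turn": 0}

```text
clock: 17.97
tool_pos: [0.5786, -0.0033, 0.1422]
orientation: [[-0.987, 0.158, -0.0], [0.158, 0.987, -0.0], [0.0, -0.0, -1.0]]
contact_force: [-8.8, 0.5, 14.9]
grip_width: 0.0002
finger_force: 7.6
```

jog_arm:
  increments:
    - {"fingers": 0,"tx": 0,"ty": 0,"tz": 0.02,"turn": 0}
    - {"fingers": 0,"tx": 0,"ty": 0,"tz": 0,"turn": 0}
    - {"fingers": 0,"tx": 0,"ty": 0,"tz": -0.1,"turn": 0}
    - {"fingers": 0,"tx": 0,"ty": 0,"tz": -0.2,"turn": 0}
    - {"fingers": 0,"tx": 0,"ty": 0,"tz": -0.5,"turn": 0}
    - {"fingers": 0,"tx": 0,"ty": 0,"tz": -0.8,"turn": 0}
    - {"fingers": 0,"tx": 0,"ty": 0,"tz": -0.8,"turn": 0}
    - {"fingers": 0,"tx": 0,"ty": 0,"tz": -0.8,"turn": 0}
    - {"fingers": 0,"tx": 0.4,"ty": 0,"tz": -0.8,"turn": 0}
    - {"fingers": 0,"tx": 0.6,"ty": 0,"tz": -0.5,"turn": 0}
    - {"fingers": 0,"tx": 0.6,"ty": 0,"tz": 0,"turn": 0}
    - {"fingers": 0,"tx": 0.5,"ty": 0,"tz": 0,"turn": 0}

```text
clock: 18.97
tool_pos: [0.4957, 0.0101, 0.3217]
orientation: [[-0.987, 0.158, 0.005], [0.158, 0.987, -0.0], [-0.005, 0.0, -1.0]]
contact_force: [0.7, -0.6, -0.0]
grip_width: 0.0011
finger_force: 0.0
```

jog_arm:
  increments:
    - {"fingers": 0,"tx": 0.5,"ty": 0,"tz": 0,"turn": 0}
    - {"fingers": 0,"tx": 0.3,"ty": 0,"tz": 0,"turn": 0}
    - {"fingers": 0,"tx": 0,"ty": 0,"tz": 0,"turn": 0}
    - {"fingers": 0,"tx": 0,"ty": 0,"tz": 0,"turn": 0}

```text
clock: 19.3
tool_pos: [0.4642, 0.0151, 0.3195]
orientation: [[-0.987, 0.158, 0.002], [0.158, 0.987, -0.0], [-0.002, 0.0, -1.0]]
contact_force: [0.5, -0.2, -0.1]
grip_width: 0.0004
finger_force: 0.0
```

```bash
python3 st.py
python3 - <<'E'
from bench import optics
import cv2,numpy as np
a=optics.snapshot("scene")[135:345,215:385,::-1];b=optics.snapshot("side")[135:345,285:455,::-1]
cv2.imwrite("pics/m3.png",cv2.resize(np.hstack([a,b]),None,fx=2.3,fy=2.3,interpolation=cv2.INTER_CUBIC))
E
```

```text
19.3 case [-0.1733 -0.0016  0.3195] x-axis yaw err deg -0.02 F [ 0.5  -0.18 -0.08] w 0.0004 zaxis [ 1.7e-03 -2.0e-04 -1.0e+00]
rho 0.3384 phi 36.1
```

View pics/m3.png

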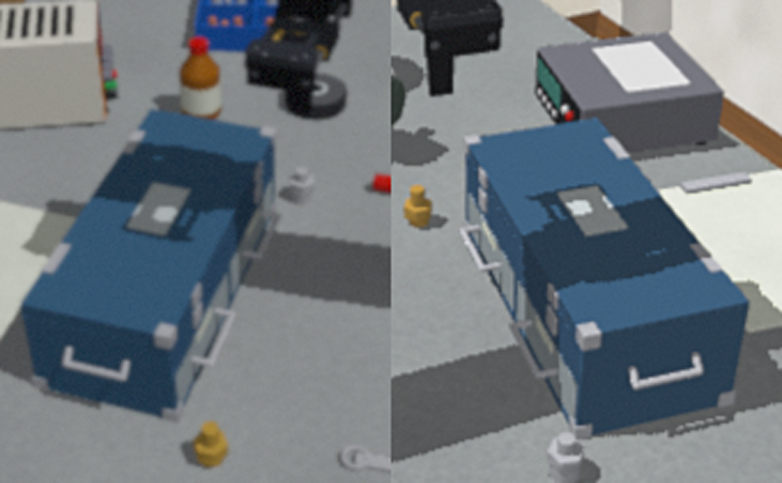

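The lid lies flat, both drawers are flush, the other items are in place and the arm is clear.

```bash
python3 -c "
from bench import bot
print(bot.sign_off())"
```

```text
the job is handed in; nothing more can be done
None
```

The case is closed and handed in at about 19 s: both drawers were pushed fully home first, then the lid was swung over and pressed shut. In the last pictures, nothing else in view had moved.

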